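# Empty the bobbin pan into the tray

### The arm

A 6-joint arm with a two-finger parallel gripper is mounted at the origin on the work surface. World frame = base frame: x ahead of the robot, y to its left, z up, the work surface at z = 0. Lengths are in m, angles in rad, forces in N, time in s.
With the tool pointing down it reaches from about 0.35 to 1 m from the base axis. Payload 7.1 kg.
Tool frame: the origin (TCP) lies between the finger pads; the fingertips stand 22 mm ahead of it and the grasp point (between the pads) lies 3 mm ahead of it; x points along the fingers, y is the direction in which the jaws open and shut, and the axes are right-handed (so a half turn about x gives the same grasp; the last joint's range is limited). The gripper opens to 85 mm and grips with 20 to 120 N. Pads are 22 mm wide; open, the fingers measure 114 mm over their backs; the gripper's body (76 mm by 85 mm) begins 54 mm behind the grasp point. The pads swing forward as they close: fully open they stand 13 mm farther back than shut.
Start: joints at [-1.365, 0.423, 1.63, -0, 1.089, -0.019], TCP at [0.139, -0.609, 0.253] pointing down, gripper open.
Joint ranges: [-3, 3], [-0.9, 2.11], [0.09, 2.58], [-1.31, 4.45], [0.11, 2.69], [-2.54, 2.54]. Speed limits (rad/s): [2.39, 2.39, 3.01, 3.14, 3.14, 3.14].

### API

Orientations are given as a rotation vector (axis times angle).
In Python, from rig import manip gives the robot as it stands. The module is installed in compiled form; this text tells all that it offers. Calls block until the motion is done:
- manip.move_to(position, orientation): joint-space move of the TCP to a pose.
- manip.servo_line(position, orientation=None, rate=0.15): straight line of the TCP; orientation=None keeps the orientation; rate is the mean speed in m/s.
- manip.set_joints(angles): joint-space move.
- manip.command_gripper(opening, f_grip=None): finger opening in m; f_grip is the grip in N (None keeps the last); returns when the fingers have stopped.
- manip.hold(seconds).
- manip.solve_ik(position, orientation): joint angles nearest the present ones, or None.
- manip.camera(name): name is "scene" or "top"; returns a dict with "image" (480x640x3 uint8, red, green, blue), "fx", "fy", "cx", "cy" (pixels), "k1" (the pictures are not rectified: a ray, as slopes to the right and down, at radius r is drawn at 1 + k1 r^2 times it, then the intrinsics apply), "cam_to_world" (4x4, takes a point from camera to world coordinates). Camera axes: x right, y down, z forward; pixel columns grow to the right and rows downward; lengths in m; the calibration is good to about 2 mm. A picture is of the moment at which its call begins. There is no depth.
A pose or a line that the arm cannot do raises manip.IKError and nothing moves.
- manip.sign_off(): hands the job in, once; it reports no verdict.
Readings, each from a call of its own:
- manip.get_time(): time.
- manip.get_joint_positions(): joint angles.
- manip.get_joint_vel(): joint speeds.
- manip.get_tau(): joint torques, N m.
- manip.get_position(): TCP position.
- manip.get_ee_rot(): TCP orientation.
- manip.get_contact_force(): force on the tool from outside, world axes, zero at the start.
- manip.get_torque(): the same for the moment, N m.
- manip.get_width(): finger opening in m.
Only numpy, scipy, OpenCV 4.12 (cv2) and the standard library are available. Lean on these libraries where they do the work, as an engineer would, in place of code of your own. Each camera call takes 0.05 s, during which the arm holds its last target. There are 200 camera calls.

### The job

Slide the empty yellow tray up against the foot of the tipping stand, centred in front of it. Then swing the blue pan over by its red handle so that all five bobbins drop into the tray, and swing the pan fully back upright. Leave the tray against the stand with all the bobbins in it, and do not disturb the other things on the table.

Things in the scene. Friction and masses are not known exactly. Their poses are not given: they have to be found in the camera images.
- stand: Grey steel tipping stand fixed to the table, a blue pan between its two cheeks (outer faces x = +-87 mm, 177 mm tall). Origin on the table. z up, +y the side to which the pan pours, x parallel to the hinge. Foot: x -95..95, y -90..+30 mm, 12 mm high; its flat front edge y = +30 stops the tray. From 132 mm up the cheeks reach out to y = +65, so the tray passes beneath.
- hinge (a point): Middle of the pan's hinge axis (parallel to the stand's x): at x = 0, y = +45, z = 155 mm in the stand's frame. It does not move with the joint.
- pan (a joint): Hinge of the blue round pan (rim 120 mm across, bottom 72 mm, 85 mm deep, 4 mm wall). 0 = upright on its rest; grows in rad as it tips over its front rim to the stand's +y; 2.2 = end stop, mouth well down. Stiff: the pan stays where it is left (3 to 6 N at the handle). Upright, its axis is at y = -20 mm and its rim at z = 150 mm in the stand's frame.
- handle (a point): Middle of the red handle bar, round, 16 mm thick, parallel to the stand's x, from x = -95 (steel arm to the hinge) to -175 mm (free end); this point at x = -135. 120 mm from the hinge axis, it turns with the pan: at joint 0 the arm leans 1.1 rad from vertical to -y (bar 209 mm above the table), at 2.2 as far to +y. Push, hook or hold it from above.
- tray: Yellow open plastic tray, loose, 240 mm (x) by 200 mm (y) by 60 mm high, 5 mm walls and floor, 0.35 kg, empty. Origin at the centre of its underside. It starts 60 to 130 mm short of the stand's foot on the stand's +y side, its -y wall facing the foot; slid home, its origin is about 130 mm along +y in the stand's frame.
- bobbin1: Red plastic bobbin, one of five in the pan: cylinder 26 mm across and 24 mm long with flanged ends, 20 g. Origin at the centre of one end face.
- bobbin2: White plastic bobbin, one of five in the pan: cylinder 26 mm across and 24 mm long with flanged ends, 20 g. Origin at the centre of one end face.
- bobbin3: Green plastic bobbin, one of five in the pan: cylinder 26 mm across and 24 mm long with flanged ends, 20 g. Origin at the centre of one end face.
- bobbin4: Orange plastic bobbin, one of five in the pan: cylinder 26 mm across and 24 mm long with flanged ends, 20 g. Origin at the centre of one end face.
- bobbin5: Yellow plastic bobbin, one of five in the pan: cylinder 26 mm across and 24 mm long with flanged ends, 20 g. Origin at the centre of one end face.
- cone_green: Green-coloured cone of sewing thread, 72 mm across at the foot, 130 mm tall; origin at the centre of its underside. A bystander: leave it where it stands
- cone_red: Red-coloured cone of sewing thread, 72 mm across at the foot, 130 mm tall; origin at the centre of its underside. A bystander: leave it where it stands
- cone_black: Black-coloured cone of sewing thread, 72 mm across at the foot, 130 mm tall; origin at the centre of its underside. A bystander: leave it where it stands
- mug: White mug, 80 mm across, 95 mm tall, origin at the centre of its underside. A bystander
- screwdriver: Screwdriver lying on the table, about 200 mm long. A bystander
- tape: Brown roll of packing tape lying flat, 100 mm across, 45 mm tall. A bystander
- jar: Closed jar, 70 mm across, 90 mm tall. A bystander

How it is judged:
On the way, in this order (a step that is already met when the one before it is completed fails the run):
1. the tray stands against (within 25 mm of) the foot of the stand, within 50 mm of centred (y of tray in the frame of stand between 0.1 and 0.155 m and x of tray in the frame of stand between -0.05 and 0.05 m), for 0.2 s.
2. the pan is tipped past the level, more than 1.7 rad (value of joint pan above 1.7 rad), for 0.1 s.
At the end, for the whole second after the job is handed in: All five bobbins lie at rest inside the tray, the tray stands within 25 mm of the stand's foot and within 50 mm of centred, and the pan is back upright within 0.12 rad (all of step 1 and x of bobbin1 in the frame of tray between -0.12 and 0.12 m and y of bobbin1 in the frame of tray between -0.1 and 0.1 m and z of bobbin1 in the frame of tray between -0.01 and 0.055 m and linear speed of each of bobbin1, bobbin2, bobbin3, bobbin4, bobbin5 below 0.05 m/s and x of bobbin2 in the frame of tray between -0.12 and 0.12 m and y of bobbin2 in the frame of tray between -0.1 and 0.1 m and z of bobbin2 in the frame of tray between -0.01 and 0.055 m and x of bobbin3 in the frame of tray between -0.12 and 0.12 m and y of bobbin3 in the frame of tray between -0.1 and 0.1 m and z of bobbin3 in the frame of tray between -0.01 and 0.055 m and x of bobbin4 in the frame of tray between -0.12 and 0.12 m and y of bobbin4 in the frame of tray between -0.1 and 0.1 m and z of bobbin4 in the frame of tray between -0.01 and 0.055 m and x of bobbin5 in the frame of tray between -0.12 and 0.12 m and y of bobbin5 in the frame of tray between -0.1 and 0.1 m and z of bobbin5 in the frame of tray between -0.01 and 0.055 m and value of joint pan below 0.12 rad and linear speed of tray below 0.03 m/s); the robot touches nothing.
It fails at once if a bystander (cone, mug, screwdriver, tape roll or jar) is shifted by more than 30 mm (distance of any of cone_green, cone_red, cone_black, mug, screwdriver, tape, jar from where it was at the start of the episode above 0.03 m).
It also fails if it takes over 64 s, if anything falls off the work surface, if the arm or the gripper's body presses on something with over 40 N, if the wrist force passes 120 N, or if a joint passes its speed limit or range.

## Working session

There is one attempt and no reset: what is moved stays moved. The work goes in short steps, each a Python script; the robot and the scene stay as the last script left them, time stands still between calls to the robot, and variables do not carry over. Pictures are saved under pics/ and viewed, about 8 in all and at most 12, crops included, and the job is handed in when it is done.

```bash
mkdir -p pics; python3 - <<'E'
from rig import manip
import cv2
for n in("scene","top"):
    c=manip.camera(n); cv2.imwrite(f"pics/{n}0.png",c["image"][:,:,::-1])
    print(n,c["fx"],c["fy"],c["cx"],c["cy"],c["k1"]);print(c["cam_to_world"].round(4).tolist())
print(manip.get_time(),manip.get_ee_rot())
E
```

```text
scene 603.0981454728889 603.0981454728889 317.65922913844673 234.0204157171442 -0.08014342882926324
[[0.8703, 0.407, -0.2774, 0.919], [0.4925, -0.711, 0.5019, -0.7869], [0.0071, -0.5734, -0.8192, 1.3826], [0.0, 0.0, 0.0, 1.0]]
top 552.593989803602 552.593989803602 319.2500273598369 238.54542370132114 -0.0737687311591588
[[-0.0049, -0.9896, 0.1439, 0.2661], [-0.9999, 0.003, -0.0137, -0.0117], [0.0131, -0.1439, -0.9895, 1.846], [0.0, 0.0, 0.0, 1.0]]
0.1 [ 2.10298967  0.23892755 -2.10325784]
```

View pics/scene0.png

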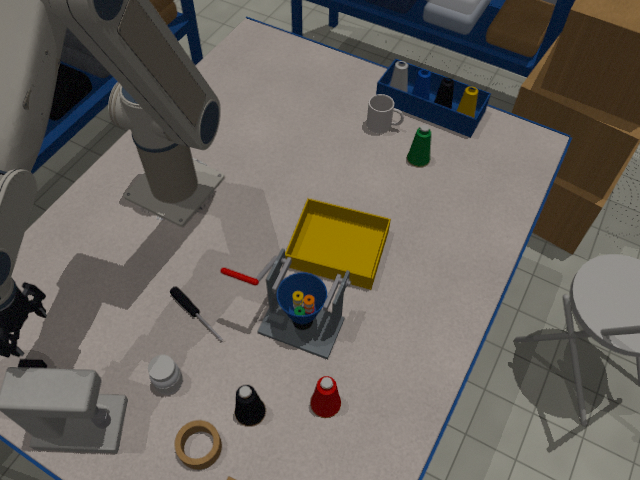

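View pics/top0.png

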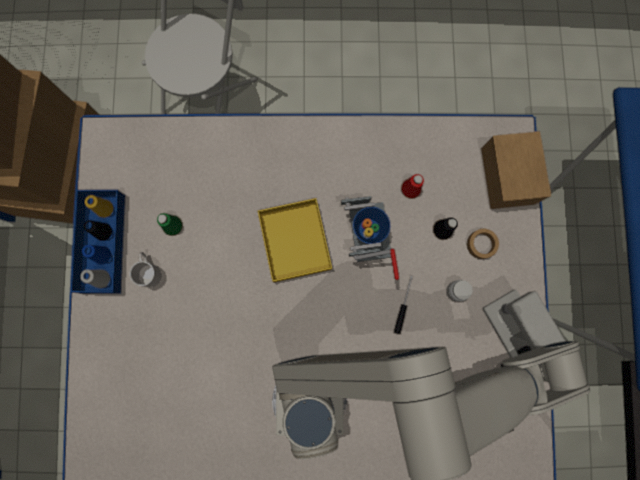

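The top view shows the tray near (297,240), the pan at (370,226), and the red handle from (393,250) to (398,288). The stand's axes are therefore roughly the world axes. The screwdriver lies at (403,305), beside the handle. Next I'll localise these by colour.

```bash
cat > h.py <<'E'
from rig import manip
import cv2, numpy as np
def cam(n,save=None):
    c=manip.camera(n)
    if save: cv2.imwrite(save,c["image"][:,:,::-1])
    return c
def ray(c,u,v):
    K=np.array([[c["fx"],0,c["cx"]],[0,c["fy"],c["cy"]],[0,0,1.]])
    p=cv2.undistortPoints(np.array([[[u,v]]],float),K,np.array([c["k1"],0,0,0.]))[0,0]
    T=c["cam_to_world"]; return T[:3,3],T[:3,:3]@np.array([p[0],p[1],1])
def atz(c,u,v,z):
    o,d=ray(c,u,v); return o+d*(z-o[2])/d[2]
def blob(c,lo,hi,roi):
    x0,y0,x1,y1=roi
    m=cv2.inRange(cv2.cvtColor(c["image"],cv2.COLOR_RGB2HSV),np.array(lo),np.array(hi))
    k=np.zeros_like(m);k[y0:y1,x0:x1]=m[y0:y1,x0:x1]
    n,l,s,_=cv2.connectedComponentsWithStats(k)
    i=1+np.argmax(s[1:,4]); return (l==i).astype(np.uint8)
def hull(m): return cv2.convexHull(max(cv2.findContours(m,0,1)[0],key=cv2.contourArea))
def tray(c,roi):
    "rim hull at z=.06 -> rectangle centre, yaw (long side vs world x), size"
    p=hull(blob(c,(20,120,60),(35,255,255),roi))[:,0]
    w=np.array([atz(c,u,v,.06)[:2] for u,v in p],np.float32)
    return cv2.minAreaRect(w*1000)
E
python3 - <<'E'
from h import *
R={"top":((240,180,350,300),(380,240,410,295),(335,195,400,260)),"scene":((270,190,410,295),(210,255,262,295),(265,262,340,335))}
for n in R:
    c=cam(n); t,h,p=R[n]
    print(n,"tray",tray(c,t))
    m=blob(c,(0,150,60),(8,255,255),h); ys,xs=np.nonzero(m)
    q=np.c_[xs,ys].astype(float); mu=q.mean(0); d=np.linalg.svd(q-mu,full_matrices=False)[2][0]; s=(q-mu)@d
    e=[atz(c,*(mu+d*k),.209)*1000 for k in(s.min(),0,s.max())]; print("handle",mu,len(q),np.round(e,1).tolist())
    m=blob(c,(100,120,30),(125,255,255),p); (u,v),ax,a=cv2.fitEllipse(hull(m)); print("pan",u,v,ax,a,(atz(c,u,v,.15)*1000).round(1))
E
```

```text
top tray ((523.3655395507812, 44.78026580810547), (242.13674926757812, 198.56488037109375), 12.28951358795166)
handle [394.19166667 263.90833333] 120 [[472.1, -251.1, 209.0], [426.9, -257.6, 209.0], [381.7, -264.2, 209.0]]
pan 370.82037353515625 224.9411163330078 (35.929073333740234, 37.495792388916016) 142.32656860351562 [ 555.1 -196.2  150. ]
scene tray ((527.4971313476562, 29.51543426513672), (242.73399353027344, 232.2810516357422), 12.303413391113281)
handle [239.12727273 275.92272727] 220 [[378.3, -263.4, 209.0], [424.2, -257.2, 209.0], [470.5, -250.9, 209.0]]
pan 301.29742431640625 296.78314208984375 (49.55614471435547, 50.6197395324707) 8.56875991821289 [ 556.4 -205.7  150. ]
```

The two cameras and both features agree: stand origin about (0.551,-0.177), yaw about 8.1°. The tray is at stand (4,223) mm, turned 4° relative to the stand. I'll push it with the open fingers, which gives a wide two-point contact.

```bash
cat >> h.py <<'E'
from scipy.spatial.transform import Rotation as Ro
O=np.array([.551,-.177]); YAW=np.radians(8.1)
RS=np.array([[np.cos(YAW),-np.sin(YAW)],[np.sin(YAW),np.cos(YAW)]])
def W(x,y,z): return np.r_[O+RS@np.array([x,y]),z]
def S(p): return np.r_[RS.T@(np.asarray(p)[:2]-O),p[2:]]
def down(a):
    c,s=np.cos(a),np.sin(a)
    return Ro.from_matrix(np.array([[0,c,s],[0,s,-c],[-1,0,0]])).as_rotvec()
def best(p,a):
    "jaw direction a or a+pi, whichever turns the joints less"
    q0=manip.get_joint_positions(); L=[]
    for b in(a,a+np.pi):
        q=manip.solve_ik(p,down(b))
        if q is not None: L.append((np.abs(np.array(q)-q0).max(),b,np.round(q,2)))
    L.sort(key=lambda t:t[0]); print(L); return down(L[0][1])
def F(): return np.round(RS.T@manip.get_contact_force()[:2],1)
E
python3 - <<'E'
from h import *
p=manip.get_position(); manip.servo_line([p[0],p[1],.42],rate=.3)
o=best(W(0,.365,.2),YAW)
manip.move_to(W(0,.365,.2),o); print(manip.get_time())
manip.servo_line(W(0,.365,.042),rate=.2); print(manip.get_time(),F())
manip.servo_line(W(0,.27,.042),rate=.08); print(manip.get_time(),F())
c=cam("top","pics/t1.png"); print(tray(c,(240,180,380,300)), S(manip.get_position()))
cv2.imwrite("pics/t1c.png",cv2.resize(c["image"][150:330,220:430,::-1],None,fx=3,fy=3))
E
```

```text
[(np.float64(1.6961426471075463), np.float64(0.1413716694115407), array([ 0.33,  0.36,  1.88, -0.  ,  0.91,  0.19]))]
4.05
4.9917 [ 0.1 -1. ]
6.325 [ 1.2 -0. ]
((525.5775146484375, -24.804367065429688), (242.14503479003906, 199.93942260742188), 8.164687156677246) [-2.10577685e-04  2.70174752e-01  4.18165966e-02]
```

View pics/t1c.png

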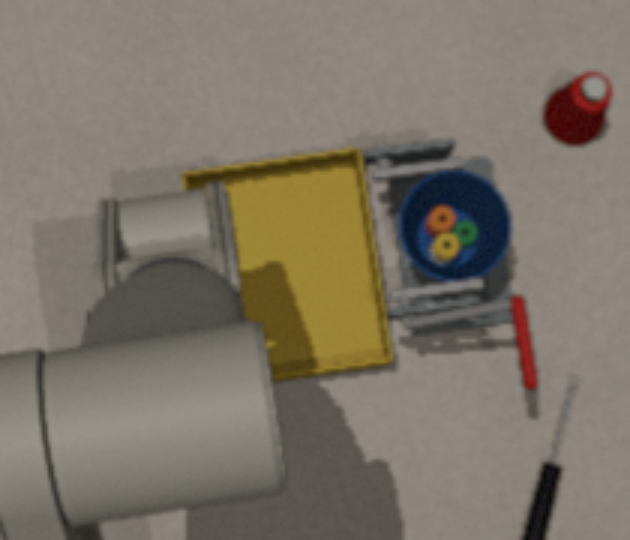

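The tray is now square to the stand at about stand (-4,154) mm. I'll push the last 24 mm with the force watched.

```bash
python3 - <<'E'
from h import *
for y in (.256,.251,.248,.2455,.243,.241):
    manip.servo_line(W(0,y,.042),rate=.06); f=F(); print(y,f,S(manip.get_position())[1].round(4))
    if abs(f[1])>6: break
manip.hold(.25)
print(F())
y=S(manip.get_position())[1]
manip.servo_line(W(0,y+.02,.042),rate=.1)
manip.servo_line(W(0,y+.02,.36),rate=.3)
B=lambda th:W(-.138,.045+.12*np.sin(th-1.1),.155+.12*np.cos(th-1.1)+.003)
p=B(0)+[0,0,.12]
o=best(p,YAW+np.pi/2)
manip.command_gripper(.06)
manip.move_to(p,o); print(manip.get_time(),manip.get_joint_positions().round(2))
R={"top":(240,180,380,300)}
c=cam("top","pics/t2.png"); print(tray(c,R["top"]))
im=c["image"][150:330,220:430,::-1]; s=cam("scene")["image"][180:360,190:400,::-1]
cv2.imwrite("pics/t2c.png",cv2.resize(np.hstack([im,s]),None,fx=1.9,fy=1.9))
E
```

```text
0.256 [ 0.  -0.5] 0.2555
0.251 [0.4 0.5] 0.2507
0.248 [0.1 0.1] 0.2479
0.2455 [0.5 0.1] 0.2454
0.243 [ 0.4 -0.7] 0.2428
0.241 [2.9 8.3] 0.2418
[2.2 7.7]
[(np.float64(0.8640543046327654), np.float64(4.8537606497962305), array([-0.57,  0.14,  1.83, -0.  ,  1.17,  0.86])), (np.float64(2.2775383489570276), np.float64(1.7121679962064373), array([-0.57,  0.14,  1.83, -0.  ,  1.17, -2.28]))]
11.525 [-0.57  0.14  1.83  0.    1.17  0.86]
((529.6229858398438, -50.743011474609375), (242.4608154296875, 198.64886474609375), 7.854272365570068)
```

View pics/t2c.png

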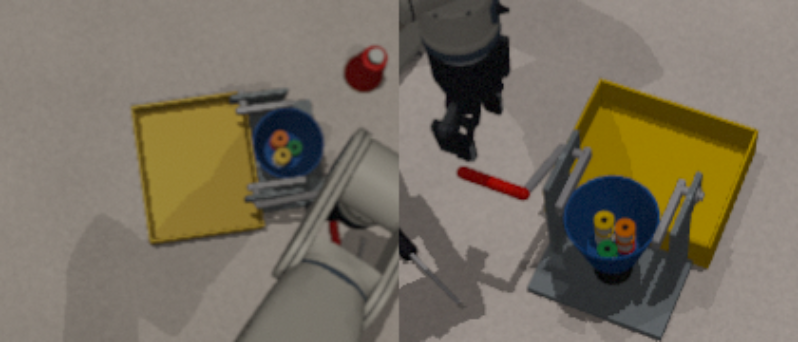

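The tray is home: the foot stopped it, and the vision puts it at stand y of about 128 mm. The gripper is above the bar, so I'll lower it and cage the bar.

```bash
cat >> h.py <<'E'
def B(th,ov=0): return W(-.138,.045+.12*np.sin(th-1.1)+ov,.155+.12*np.cos(th-1.1)+.003)
E
python3 - <<'E'
from h import *
manip.servo_line(B(0)+[0,0,.03],rate=.15); print(manip.get_contact_force().round(1))
manip.servo_line(B(0),rate=.08); print(manip.get_contact_force().round(1))
manip.command_gripper(.022,20); print(manip.get_width(),manip.get_contact_force().round(1),manip.get_time())
for th in np.arange(.15,.61,.15):
    manip.servo_line(B(th,.003),rate=.1); print(th.round(2),manip.get_contact_force().round(1))
s=cam("scene")["image"][180:360,190:400,::-1]
cv2.imwrite("pics/t3c.png",cv2.resize(s,None,fx=2.5,fy=2.5)); print(manip.get_time())
E
```

```text
[-0.1 -0.  -0.2]
[-0.1 -0.1 -0.1]
0.022165283056858498 [-0.2  0.6 -0.2] 13.35
0.15 [-0.2 -5.5  4.9]
0.3 [ 0.3 -6.1  5.3]
0.45 [-0.3 -8.9  6.1]
0.6 [ 3.1 -7.8  5.6]
14.75
```

View pics/t3c.png

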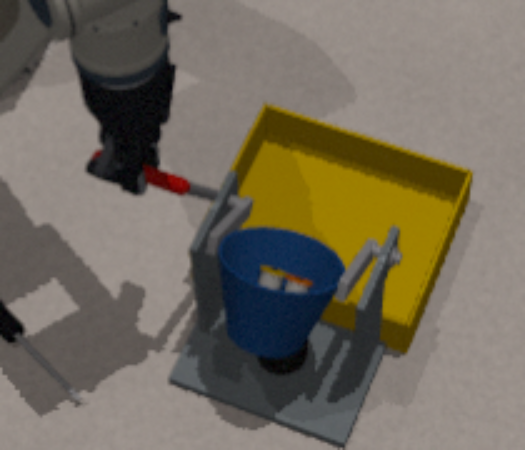

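The bar is caged and the pan is tipping, with the bobbins still inside. I'll carry on to the end stop.

```bash
python3 - <<'E'
from h import *
for th in list(np.arange(.75,2.11,.15))+[2.15,2.2]:
    manip.servo_line(B(th,.003),rate=.09); f=manip.get_contact_force(); print(round(th,2),f.round(1))
    if np.linalg.norm(f)>30: break
for ov in(.006,.009):
    if np.linalg.norm(f)>20: break
    manip.servo_line(B(2.2,ov),rate=.05); f=manip.get_contact_force(); print(ov,f.round(1))
manip.hold(.8)
a=cam("top")["image"][150:330,220:430,::-1]
s=cam("scene")["image"][180:360,190:400,::-1]
cv2.imwrite("pics/t4c.png",cv2.resize(np.hstack([a,s]),None,fx=1.9,fy=1.9)); print(manip.get_time())
E
```

```text
0.75 [ 2.1 -5.4  2.5]
0.9 [ 0.8 -1.1  0.7]
1.05 [-0.  -0.5 -0.3]
1.2 [ 0.4 -0.1 -0. ]
1.35 [-0.6  0.3 -0. ]
1.5 [0.6 0.7 0.7]
1.65 [ 0.2 -0.8  0.3]
1.8 [ 0.4 -0.8  0.4]
1.95 [-0.3 -0.4 -0.2]
2.1 [-0.8  1.   0.2]
2.15 [ 0.5 -1.2 -1.1]
2.2 [-0.2 -2.1 -1.5]
0.006 [  4.  -20.8 -12. ]
19.9
```

View pics/t4c.png

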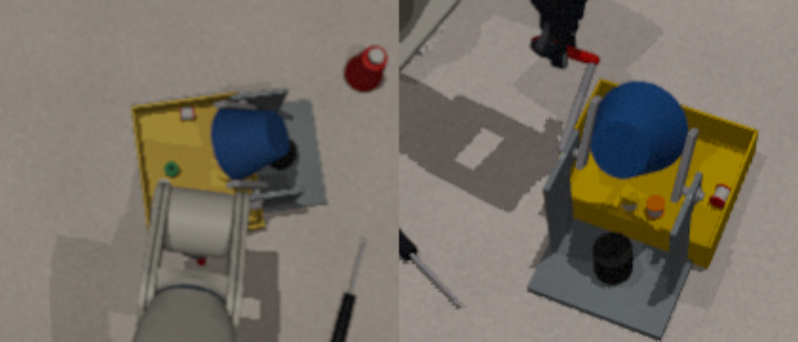

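The pan is at its end stop and bobbins are visible in the tray. Now I'll swing it back to the rest and count them.

```bash
python3 - <<'E'
from h import *
f=0
for th in list(np.arange(2.05,.09,-.15))+[.05,0]:
    manip.servo_line(B(th,-.003),rate=.1); f=manip.get_contact_force()
    if th<.4: print(round(th,2),f.round(1))
for ov in(-.005,-.007,-.009,-.011):
    if np.linalg.norm(f)>18: break
    manip.servo_line(B(0,ov),rate=.05); f=manip.get_contact_force(); print(ov,f.round(1))
manip.hold(.2)
print(manip.get_contact_force().round(1))
manip.servo_line(B(0),rate=.05)
manip.command_gripper(.06)
manip.servo_line(B(0)+[0,0,.2],rate=.2)
q=manip.get_joint_positions(); q[0]-=.6; manip.set_joints(q)
c=cam("top"); a=c["image"][165:315,250:410,::-1]; print(tray(c,(240,180,380,300)))
d=cam("scene"); s=d["image"][190:340,210:370+40,::-1]
m=blob(d,(0,150,60),(8,255,255),(200,240,268,295)); print("handle",[(atz(d,*np.argwhere(m)[:,::-1].mean(0),.209)*1000).round(1)])
cv2.imwrite("pics/t5c.png",cv2.resize(np.hstack([a,s]),None,fx=2.2,fy=2.2)); print(manip.get_time())
E
```

```text
0.25 [0.4 0.2 0.2]
0.1 [-0.3  0.5  0.4]
0.05 [-0.5  0.1  0.3]
0 [0.6 6.  0.2]
-0.005 [ 1.9 14.8  3.3]
-0.007 [ 2.2 24.3  7.3]
[ 1.9 23.8  7.4]
((529.8838500976562, -50.65894317626953), (242.0044403076172, 198.79876708984375), 7.881477355957031)
handle [array([ 423.8, -257.2,  209. ])]
28.9417
```

View pics/t5c.png

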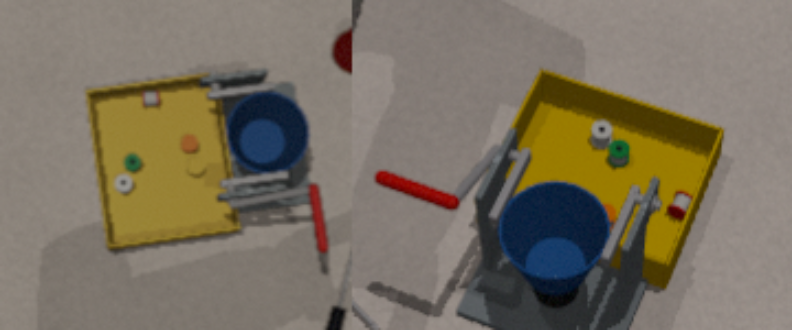

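All five bobbins (red, white, green, orange and yellow) are in the tray and the pan is empty. The handle is back within 0.5 mm of where it started, so I'm handing in.

```bash
python3 -c "
from rig import manip
manip.hold(.3); print(manip.get_time()); manip.sign_off()"
```

```text
29.2417
the job is handed in; nothing more can be done
```

The job is done and was handed in at 29.2 s of the 64 s limit; no verdict is reported.

- **Tray:** I slid it against the stand's foot with the open fingers, until the force rose to 8 N. It did not move while pouring, and my last measurement puts it at about x ≈ −3 mm, y ≈ 128 mm in the stand's frame.
- **Pan:** I caged the red handle and swung it to the 2.2 rad end stop, then back until it pressed on its rest. The highest force I read was about 25 N, at the rest.
- **Last checks:** In the final pictures the pan is empty and all five bobbins lie in the tray. The handle is within 0.5 mm of where it started, and the gripper is clear of everything.
- **Not measured:** I did not measure the bystanders again. I kept the arm above or clear of them, and the red cone and screwdriver looked unmoved in the cropped pictures.
- **Disagreement:** At the start, the side camera gave different centres for the tray (about 15 mm off) and the pan (about 10 mm off). I think it was seeing their side walls, so I used the top camera for those. The two cameras agreed on the handle to within 3 mm.

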